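Show a badged knife handle to the inspection camera

ROBOT

A 6-joint arm with a two-finger parallel gripper is mounted at the origin on the work surface. World frame = base frame: x ahead of the robot, y to its left, z up, the work surface at z = 0. Lengths are in m, angles in rad, forces in N, time in s.
With the tool pointing down it reaches from about 0.325 to 1 m from the base axis. Payload 5.1 kg.
Tool frame: the origin (TCP) lies on the mounting face of the last link; the fingertips stand 173 mm ahead of it and the grasp point (between the pads) lies 155 mm ahead of it; z points along the fingers, x is the direction in which the jaws open and shut, and the axes are right-handed (so a half turn about z gives the same grasp; the last joint's range is limited). The gripper opens to 85 mm and grips with 20 to 120 N. Pads are 22 mm wide; open, the fingers measure 114 mm over their backs; the gripper's body (76 mm by 85 mm) begins 54 mm behind the grasp point. The pads swing forward as they close: fully open they stand 13 mm farther back than shut.
Start: joints at [1.073, 0.124, 1.65, -0, 1.367, -0.083], TCP at [0.262, 0.595, 0.405] pointing down, gripper open.
Joint ranges: [-2.61, 2.61], [-1.02, 2.33], [0.03, 2.71], [-1.35, 4.49], [0.32, 2.68], [-2.91, 2.91]. Speed limits (rad/s): [2.57, 2.57, 3.14, 3.14, 3.14, 3.14].

INTERFACE

Orientations are given as a rotation vector (axis times angle).
In Python, from workcell import * gives the robot as it stands.
- The arm moves only by the tool move_arm, never from a script. Its argument "plan" is a list of rows, each an object of numbers: "x", "y", "z": the shift along the tool's x, y, z each as a share of 0.025 m, from -1 to 1; "turn": the turn about the tool's z as a share of 5 degrees, from -1 to 1. A call has 1 to 8 rows; each row shifts and turns the pose as measured when the row begins, along the tool's axes as they then stand; what a row does not reach is not made up. A row lasts 1/12 s, in which the tool goes at most 41.7 mm and 7.16 degrees, less where a joint would pass 70% of its speed; a pose out of reach is approached as far as the arm can. A call with a number of a shift or a turn outside -1 to 1 is refused whole. A call with a gripper value outside its range is refused whole. "fingers" is the opening, from 0 (shut) to 1 (fully open), set as the call begins (left out, the last holds). The fingers move at their own pace and stop on an object; "grip_force" is the grip in N (left out, the last holds). Time passes only in rows, so rows that do not move let the fingers close. It gives the time, the measured TCP pose, the force and the opening at its end, in the units of the state.
- observe(): the state, without advancing time (a new reading comes with each control period).
- capture(name): name is "scene" or "side" or "wrist"; returns the picture (480x640x3 uint8, red, green, blue); there is no depth.
- calibration(name): a dict with "fovy" (degrees; the focal length in pixels is half the picture's height over the tangent of half this angle, whatever the lens; pixels are square), "cx", "cy" (the principal point, pixels), "dist" ([k1, k2, p1, p2, k3] as OpenCV has them; the pictures are not rectified), "R" (3x3) and "t" (3): a world point X has camera coordinates R X + t; the wrist camera has in their place "tool_from_camera" (4x4, takes a point from camera to tool coordinates, whose origin is the TCP and whose axes are the tool frame's). Camera axes: x right, y down, z forward; pixel columns grow to the right and rows downward; lengths in m; the calibration is good to about 2 mm. A picture is of the moment at which its call begins: read the wrist's pose just before it. calibration takes no time and is no camera call.
- job_done(): hands the job in, once; it reports no verdict.
The state is a dict: "clock": time; "joint_positions": joint angles; "joint_velocities": joint speeds; "joint_torque": joint torques, N m; "tool_pos": TCP position; "eef_rot": TCP orientation; "force": force on the tool from outside, world axes, zero at the start; "wrist_torque": the same for the moment, N m; "finger_gap": opening from 0.0 (shut) to 1.0 (fully open).
Only numpy, scipy, OpenCV 4.12 (cv2) and the standard library are available. Lean on these libraries where they do the work, as an engineer would, in place of code of your own. Each camera call takes 0.05 s, during which the arm holds its last target. There are 200 camera calls.

TASK

Take the black knife handle with the silver badge out of the slotted rack, gripping it by the middle so that the badge stays uncovered, and hold it up to the inspection camera: badge facing the lens, centred in front of it at a distance of 120 mm, the handle level, square to the lens and the same edge up as it stood in the rack. Do not touch the camera or its stand and leave everything else where it is. Finish while still holding the handle there, steady in the air.

Things in the scene. Friction and masses are not known exactly. Their poses are not given: they have to be found in the camera images.
- handle_badged: Black knife handle (no blade) with a silver badge: 116 mm long, 13 thick, 26 high at its waist, 30 near the ends, about 85 g, flat faces. Stands on its straight spine in the rack. Origin: middle of the spine (its underside), 24 mm above the bench in the rack. x along it to the butt, y through the thickness, z up. Badge on the -y face; in the rack it faces world +x, turned 3-43 deg towards -y.
- badge (a point): Centre of the silver oval badge (20 x 14 mm) near the butt of the badged handle: at x = +38, y = -7, z = +18 mm in that handle's frame, axes parallel to it. The fingers must leave it uncovered: grip at the handle's middle (x from -27 to +10 mm), which stands free between the rack's combs, also below the spine; grip centre 24 mm or more from the badge along x.
- handle_plain_a: Same black handle without a badge, standing in another slot of the rack, parallel to the badged one at 75 or 150 mm from it; same size, frame and attitude. Leave it in its slot.
- handle_plain_b: Same black handle without a badge, standing in another slot of the rack, parallel to the badged one at 75 or 150 mm from it; same size, frame and attitude. Leave it in its slot.
- rack: Fixed beech rack: base board 150 x 250 x 12 mm with two combs 12 mm thick centred at x = +36 and -36 mm; nine slots along x, 15 mm wide, 25 mm pitch. Origin: centre of the underside; y along the row. Comb tops 33 mm, slot floors 24 mm above the bench. The three handles stand at y = -75, 0, +75 mm in any order, centred on x = 0, x axes alike; they lift straight out.
- lens (a point): Centre of the inspection camera's front glass, 160 to 240 mm above the bench, fixed during the work. The lens looks along its own -x (level); y level, z up. The badge belongs at x = -120 mm, y = z = 0 in this frame. The head (blue housing, black lens, flush white ring light 86 mm across) reaches 155 mm back from the glass along +x.
- camera_stand: Fixed stand of the camera: grey base plate 190 x 140 x 14 mm and a steel column 25 mm thick, 322 mm tall. Origin at the column's foot on the bench, 130 mm behind the glass; same axes as the lens. The plate reaches 140 mm ahead of the column (10 mm ahead of the glass).
- tub_screws: open white plastic tub, 84 mm across the rim and 32 mm tall, with small steel or brass hardware in it; stands loose on the bench; origin at the centre of its underside. Leave it alone.
- tub_washers: open white plastic tub, 84 mm across the rim and 32 mm tall, with small steel or brass hardware in it; stands loose on the bench; origin at the centre of its underside. Leave it alone.
- tub_pins: open white plastic tub, 84 mm across the rim and 32 mm tall, with small steel or brass hardware in it; stands loose on the bench; origin at the centre of its underside. Leave it alone.
- grease_dish: black round metal dish, 100 mm across, 14 mm tall rim, with a drilled black block in it, 32 mm tall over all; loose; origin at the centre of its underside. Leave it alone.
- threadlocker: small red bottle with white cap, 28 mm across, 75 mm tall, standing loose; origin at the centre of its underside. Leave it alone.
Mind the look-alikes: they are no part of the job. Leave any white or yellow look-alike of the handle_plain_b alone.

How it is judged:
By the outcome, as a careful person would: the job done as asked, in the order asked, and still so for the second after the job is handed in, while the arm keeps its last pose, push and grip.
It also fails if it takes over 38 s, if anything falls off the work surface, if the arm or the gripper's body presses on something with over 40 N, if the wrist force passes 120 N, or if a joint passes its speed limit or range.

## Working session

There is one attempt and no reset: what is moved stays moved. The work goes in short steps, Python scripts to look and compute and a tool call to move; the robot and the scene stay as the last step left them, time stands still between calls to the robot, and variables do not carry over. Pictures are saved under pics/ and viewed, about 8 in all and at most 12, crops included, and the job is handed in when it is done.

Besides the shell and the picture viewer there is one more tool, called after "Request:" by a JSON object that holds its "op" and its "data". move_arm: Moves the arm, as the interface text tells. Its arguments: {"type":"object","properties":{"plan":{"type":"array"},"fingers":{"type":"number"},"grip_force":{"type":"number"}},"required":["plan"]}

```bash
mkdir -p pics
python3 - <<'E'
from workcell import *
import cv2
s=observe();print(s)
for n in("scene","side","wrist"):
    im=capture(n);cv2.imwrite(f"pics/{n}0.png",im[:,:,::-1]);c=calibration(n);print(n,c)
E
```

```text
{'clock': 0.0, 'joint_positions': array([ 1.07339136e+00,  1.24531513e-01,  1.65171778e+00, -1.94500944e-05,
        1.36752311e+00, -8.25947835e-02]), 'joint_velocities': array([-0.00081021, -0.00020168, -0.00155007,  0.00049866, -0.00171395,
        0.0009595 ]), 'joint_torque': array([-1.31465851e-03, -4.23593616e+01, -3.65458274e+01, -7.24065876e-05,
        7.04987600e-03, -4.33765749e-06]), 'tool_pos': array([0.2618614 , 0.59463503, 0.40340966]), 'eef_rot': array([ 2.63038837,  1.71581979, -0.00299708]), 'force': array([-0.49202636, -0.22985344,  0.16774392]), 'wrist_torque': array([-0.02317211, -0.02924898, -0.04525268]), 'finger_gap': 1.0012481206007562}
scene {'fovy': 56.947904245260034, 'cx': 325.72371331967605, 'cy': 243.08207673132998, 'dist': array([-0.00262332,  0.        ,  0.        ,  0.        ,  0.        ]), 'R': array([[ 0.74838472,  0.66285505,  0.02331282],
       [ 0.43155308, -0.45994433, -0.77602394],
       [-0.50366879,  0.59082518, -0.63027245]]), 't': array([-0.40011071, -0.05989906,  1.42634251])}
side {'fovy': 51.419494570802094, 'cx': 314.9409982461855, 'cy': 232.71819040724884, 'dist': array([-0.02636813,  0.        ,  0.        ,  0.        ,  0.        ]), 'R': array([[-0.99434715,  0.10514012, -0.01480849],
       [ 0.08235023,  0.67562777, -0.7326292 ],
       [-0.0670237 , -0.72970725, -0.68046687]]), 't': array([0.46351741, 0.00207162, 1.76274964])}
wrist {'fovy': 70.26195737227253, 'cx': 321.6089599777842, 'cy': 239.03299721381097, 'dist': array([-0.02670037,  0.        ,  0.        ,  0.        ,  0.        ]), 'tool_from_camera': array([[ 9.99999557e-01, -3.31279159e-04, -8.81201679e-04,
         5.41563381e-04],
       [ 5.82769823e-04,  9.52965948e-01,  3.03076824e-01,
        -7.75000382e-02],
       [ 7.39352158e-04, -3.03077204e-01,  9.52965719e-01,
         3.03860146e-02],
       [ 0.00000000e+00,  0.00000000e+00,  0.00000000e+00,
         1.00000000e+00]])}
```

View pics/scene0.png

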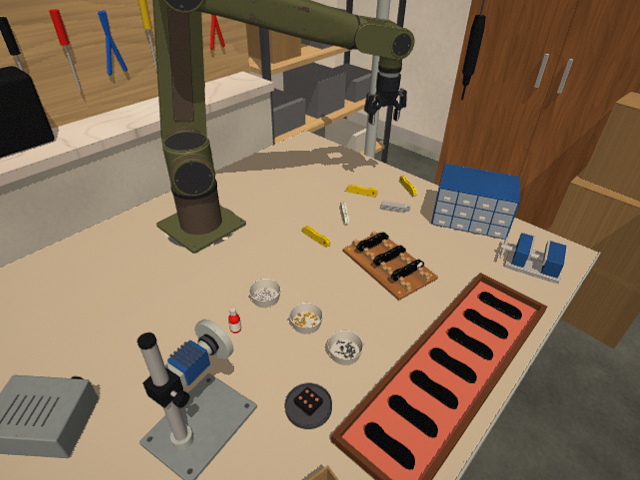

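View pics/side0.png

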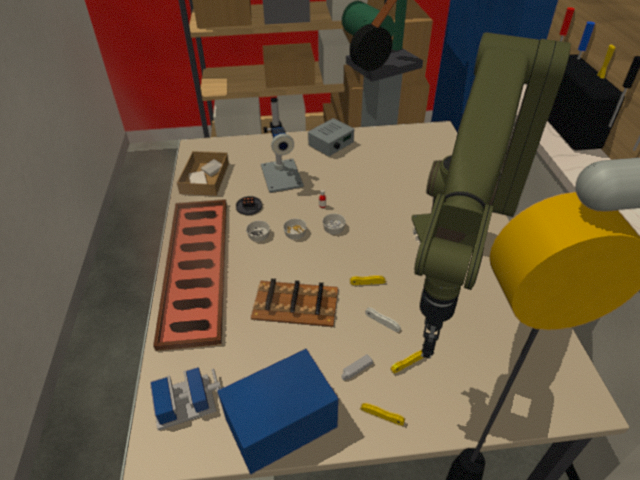

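The scene view shows the rack with three black handles at about (373,241), (390,254) and (408,269). The last one seems to have a bright spot near (420,265). The inspection camera's ring is at about (213,338) in scene and (283,146) in side. The look-alikes are the two other handles in the rack, the black handles in the red tray (not in the rack) and the yellow and white ones on the bench. Next is a close crop.

Run:
```python
import cv2,numpy as np
a=cv2.imread("pics/scene0.png");b=cv2.imread("pics/side0.png")
f=lambda im,x,y,w,h:cv2.resize(im[y:y+h,x:x+w],(400,300),interpolation=cv2.INTER_CUBIC)
cv2.imwrite("pics/crop1.png",np.vstack([np.hstack([f(a,340,225,100,75),f(b,245,265,100,75)]),np.hstack([f(a,135,305,120,90),f(b,245,120,80,60)])]))
```

```text
(no output)
```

View pics/crop1.png

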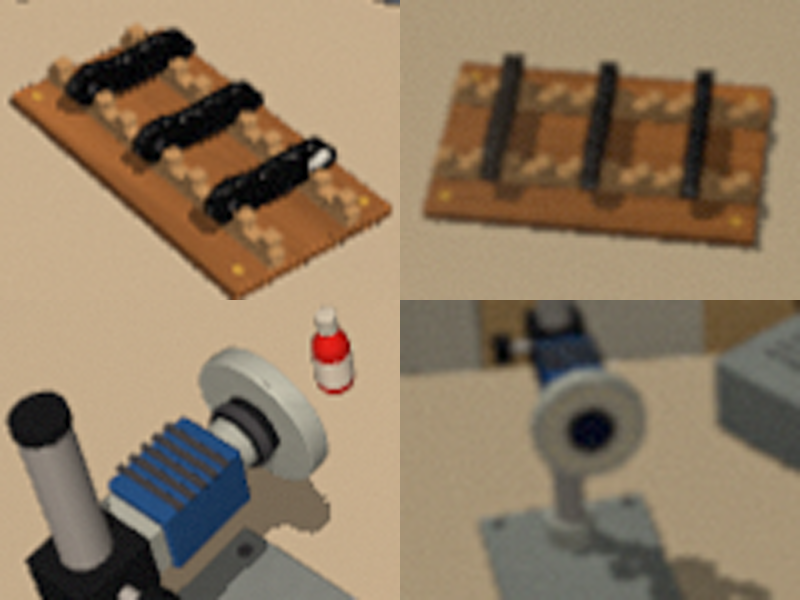

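The badged handle is the third one, with its badge at scene (420,264). In the side view it is the leftmost handle, at about (270,295). The two plain handles are at side (296,297) and (321,299). The lens centre is near side (283.4,146.2). Next I'll do a rough localisation.

```bash
cat > h.py <<'E'
from workcell import *
import cv2,numpy as np
from scipy.spatial.transform import Rotation as Ro
def K(c):
    f=240/np.tan(np.radians(c["fovy"])/2); return np.array([[f,0,c["cx"]],[0,f,c["cy"]],[0,0,1]])
def Rt(n,s=None):           # world->cam
    c=calibration(n)
    if n!="wrist": return c["R"],c["t"]
    s=s or observe(); T=np.eye(4);T[:3,:3]=Ro.from_rotvec(s["eef_rot"]).as_matrix();T[:3,3]=s["tool_pos"]
    M=np.linalg.inv(T@c["tool_from_camera"]); return M[:3,:3],M[:3,3]
def rays(n,px,s=None):      # origin, unit dirs
    c=calibration(n);R,t=Rt(n,s)
    u=cv2.undistortPoints(np.array(px,float).reshape(-1,1,2),K(c),c["dist"])[:,0]
    d=np.c_[u,np.ones(len(u))]@R; return -R.T@t,d/np.linalg.norm(d,axis=1)[:,None]
def plane(n,px,z,s=None):
    o,d=rays(n,px,s); return o+d*((z-o[2])/d[:,2])[:,None]
def tri(obs):               # list of (o,d)
    A=sum(np.eye(3)-np.outer(d,d) for o,d in obs);b=sum((np.eye(3)-np.outer(d,d))@o for o,d in obs)
    p=np.linalg.solve(A,b);return p,[np.linalg.norm(np.cross(p-o,d)) for o,d in obs]
def proj(n,X,s=None):
    c=calibration(n);R,t=Rt(n,s);return cv2.projectPoints(np.array(X,float).reshape(-1,3),cv2.Rodrigues(R)[0],t,K(c),c["dist"])[0][:,0]
def grab(name,n="wrist"):
    import pickle
    s=observe();im=capture(n)[:,:,::-1].copy();cv2.imwrite(f"pics/{name}.png",im);pickle.dump(s,open(f"pics/{name}.pkl","wb"));return s,im
E
python3 - <<'E'
from h import *
np.set_printoptions(precision=4,suppress=True)
print("tool axes\n",Ro.from_rotvec(observe()["eef_rot"]).as_matrix())
r=plane("side",[(260.5,280.5),(338.75,287),(334.25,326.25),(251.25,318.25)],.012);print("rack side",r,r.mean(0))
q=plane("scene",[(343,250.5),(437.5,277.5),(398.5,298.5)],.012);print("rack scene",q)
print("badge",tri([tuple(map(np.squeeze,rays("scene",[(420,264.2)])))]*1+[tuple(map(np.squeeze,rays("side",[(272.5,280)])))]))
print("handle ends side",plane("side",[(273.5,279.5),(267.5,309)],.054))
o,d=rays("side",[(283.4,146.2)])
for z in(.16,.2,.24): 
    p=plane("side",[(283.4,146.2)],z);print(z,p,proj("scene",p))
# column foot: scene crop / side
print("foot",plane("scene",[(180,440)],.014), plane("side",[(279+0,171)],.014))
# plate corners
print("plate",plane("scene",[(141,439),(197,476),(256,407),(206,375)],.014))
print("plate side",plane("side",[(261.5,164),(293.5,160),(303,187),(269,191)],.014))
E
```

```text
tool axes
 [[ 0.403   0.9152 -0.0008]
 [ 0.9152 -0.403  -0.0015]
 [-0.0017 -0.0001 -1.    ]]
rack side [[0.6579 0.1564 0.012 ]
 [0.413  0.213  0.012 ]
 [0.4472 0.3615 0.012 ]
 [0.6894 0.3039 0.012 ]] [0.5519 0.2587 0.012 ]
rack scene [[0.4256 0.2006 0.012 ]
 [0.6949 0.2916 0.012 ]
 [0.6602 0.1492 0.012 ]]
badge (array([0.6386, 0.2308, 0.0813]), [np.float64(0.022719495187700788), np.float64(0.022719495187700812)])
handle ends side [[0.615  0.1949 0.054 ]
 [0.6377 0.3084 0.054 ]]
0.16 [[ 0.544  -0.3838  0.16  ]] [[195.0713 364.9517]]
0.2 [[ 0.5454 -0.3219  0.2   ]] [[219.4424 332.2221]]
0.24 [[ 0.5467 -0.2601  0.24  ]] [[243.2114 300.3037]]
foot [[ 0.5626 -0.4607  0.014 ]] [[ 0.5677 -0.429   0.014 ]]
plate [[ 0.505  -0.5103  0.014 ]
 [ 0.6431 -0.479   0.014 ]
 [ 0.6189 -0.3144  0.014 ]
 [ 0.4796 -0.3372  0.014 ]]
plate side [[ 0.6374 -0.4875  0.014 ]
 [ 0.5033 -0.4995  0.014 ]
 [ 0.48   -0.3109  0.014 ]
 [ 0.6132 -0.3021  0.014 ]]
```

Request:
{"op": "move_arm", "data": {"plan": [{"x":-0.38,"y":1},{"x":-0.38,"y":1},{"x":-0.38,"y":1},{"x":-0.38,"y":1},{"x":-0.38,"y":1},{"x":-0.38,"y":1},{"x":-0.38,"y":1},{"x":-0.38,"y":1}], "fingers": 0.6, "grip_force": 50}}

```text
validation failed for argument at $.pl...
```

Request:
{"op": "move_arm", "data": {"plan": [{"x":-0.38,"y":1},{"x":-0.38,"y":1},{"x":-0.38,"y":1},{"x":-0.38,"y":1},{"x":-0.38,"y":1},{"x":-0.38,"y":1},{"x":-0.38,"y":1},{"x":-0.38,"y":1}]}}

```text
validation failed for argument at $.pl...
```

Request:
{"op": "move_arm", "data": {"plan": [{"turn":1},{"turn":1},{"turn":1},{"turn":1},{"turn":1},{"turn":1},{"turn":1},{"turn":1}]}}

```text
validation failed for argument at $.pl...
```

Request:
{"op": "move_arm", "data": {"plan": [{"turn":1},{"turn":1},{"turn":1},{"turn":1},{"turn":1},{"turn":1},{"turn":1},{"turn":1}]}}

```text
validation failed for argument at $.pl...
```

Request:
{"op": "move_arm", "data": {"plan": [{"x":-0.38,"y":1,"z":0,"turn":0},{"x":-0.38,"y":1,"z":0,"turn":0},{"x":-0.38,"y":1,"z":0,"turn":0},{"x":-0.38,"y":1,"z":0,"turn":0},{"x":-0.38,"y":1,"z":0,"turn":0},{"x":-0.38,"y":1,"z":0,"turn":0},{"x":-0.38,"y":1,"z":0,"turn":0},{"x":-0.38,"y":1,"z":0,"turn":0}], "fingers": 0.6, "grip_force": 50}}

```text
clock: 0.82
tool_pos: [0.4159, 0.4417, 0.3993]
eef_rot: [2.622, 1.729, -0.012]
force: [0.3, -0.9, 0.7]
finger_gap: 0.601
```

Request:
{"op": "move_arm", "data": {"plan": [{"x":-0.38,"y":1,"z":0,"turn":0},{"x":-0.38,"y":1,"z":0,"turn":0},{"x":-0.38,"y":1,"z":0,"turn":0},{"x":-0.38,"y":1,"z":0,"turn":0},{"x":-0.38,"y":1,"z":0,"turn":0},{"x":-0.38,"y":1,"z":0,"turn":0},{"x":-0.38,"y":1,"z":0,"turn":0},{"x":-0.38,"y":1,"z":0,"turn":0}]}}

```text
clock: 1.48
tool_pos: [0.5757, 0.2838, 0.3957]
eef_rot: [2.622, 1.729, -0.02]
force: [-0.1, 0.4, -1.1]
finger_gap: 0.592
```

Request:
{"op": "move_arm", "data": {"plan": [{"x":-0.38,"y":1,"z":0,"turn":0},{"x":-0.38,"y":1,"z":0,"turn":0},{"x":0,"y":0,"z":0,"turn":1},{"x":0,"y":0,"z":0,"turn":1},{"x":0,"y":0,"z":0,"turn":1},{"x":0,"y":0,"z":0,"turn":1},{"x":0,"y":0,"z":0,"turn":1},{"x":0,"y":0,"z":0,"turn":1}]}}

```text
clock: 2.15
tool_pos: [0.62, 0.2376, 0.3904]
eef_rot: [2.992, 0.941, -0.03]
force: [0.2, 0.6, -0.2]
finger_gap: 0.6
```

Request:
{"op": "move_arm", "data": {"plan": [{"x":0,"y":0,"z":0,"turn":1},{"x":0,"y":0,"z":0,"turn":1},{"x":0,"y":0,"z":0,"turn":1},{"x":0,"y":0,"z":0,"turn":1},{"x":0,"y":0,"z":0,"turn":1},{"x":0,"y":0,"z":0,"turn":1},{"x":0,"y":0,"z":0,"turn":1},{"x":0,"y":0,"z":0,"turn":1}]}}

```text
clock: 2.82
tool_pos: [0.6193, 0.2371, 0.3855]
eef_rot: [3.121, -0.196, -0.036]
force: [-0.5, -0.3, -0.6]
finger_gap: 0.596
```

Request:
{"op": "move_arm", "data": {"plan": [{"x":0,"y":0,"z":0,"turn":1},{"x":0,"y":0,"z":0,"turn":1},{"x":0,"y":0,"z":0,"turn":0}]}}

```text
clock: 3.07
tool_pos: [0.619, 0.237, 0.3837]
eef_rot: [3.086, -0.484, -0.038]
force: [-0.1, -0.2, 0.2]
finger_gap: 0.601
```

Run:
```python
from h import *
s,im=grab("w1");print(s["tool_pos"],np.degrees(np.arctan2(*Ro.from_rotvec(s["eef_rot"]).as_matrix()[[1,0],0])))
# dark pixels in the neighbourhood
```

```text
[0.61896985 0.23700135 0.3836897 ] -17.824726943584512
```

View pics/w1.png

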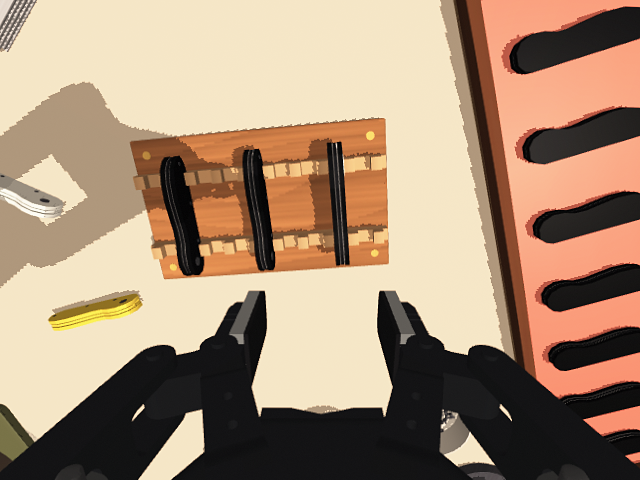

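The wrist view shows the rack with the badged handle rightmost: its ends are at about (336,143) and (343,264), and its middle stands free at about (340,204). The jaws are clear of everything.

```bash
cat >> h.py <<'E'
def head(s): M=Ro.from_rotvec(s["eef_rot"]).as_matrix(); return np.degrees(np.arctan2(M[1,0],M[0,0])),M
E
python3 - <<'E'
from h import *
import pickle
np.set_printoptions(precision=4,suppress=True)
im=cv2.imread("pics/w1.png");s=pickle.load(open("pics/w1.pkl","rb"))
m=np.zeros((480,640),np.uint8);m[130:280,318:360]=(im[130:280,318:360].max(2)<70)*255
k,l,st,_=cv2.connectedComponentsWithStats(m);i=1+np.argmax(st[1:,4]);print(st[i])
ys,xs=np.where(l==i)
rows=[(xs[ys==y].mean(),y,np.ptp(xs[ys==y])+1) for y in np.unique(ys)];print(rows[::12])
r=cv2.minAreaRect(np.c_[xs,ys].astype(np.float32));bp=cv2.boxPoints(r);b=bp[np.argsort(bp[:,1])];e=np.array([b[:2].mean(0),b[2:].mean(0)])
print(e);P=plane("wrist",e,.052,s);print(P,P.mean(0),np.linalg.norm(P[0]-P[1]),np.degrees(np.arctan2(*(P[0]-P[1])[[1,0]])))
C=plane("wrist",[(131,141),(385,118),(388,264),(164,278)],.012,s);print(C,C.mean(0))
h,M=head(s);print("heading",h,"zaxis",M[:,2]);grasp=s["tool_pos"]+.155*M[:,2];print("grasp",grasp)
n=(P[0]-P[1])/np.linalg.norm(P[0]-P[1]);t=P.mean(0)-.004*n;t[2]=.040
hd=np.degrees(np.arctan2(n[1],n[0]))-90;print("want heading",hd,"turn",(h-hd))
print("dpos in tool (mm)",(M.T@(t-grasp))*1e3)
E
```

```text
[ 327  142   22  123 1495]
[(np.float64(336.8), np.int64(142), np.int64(11)), (np.float64(333.7857142857143), np.int64(154), np.int64(15)), (np.float64(335.3636363636364), np.int64(166), np.int64(14)), (np.float64(336.0), np.int64(178), np.int64(15)), (np.float64(337.0), np.int64(190), np.int64(15)), (np.float64(338.0), np.int64(202), np.int64(15)), (np.float64(338.4166666666667), np.int64(214), np.int64(14)), (np.float64(339.27272727272725), np.int64(226), np.int64(14)), (np.float64(340.1666666666667), np.int64(238), np.int64(14)), (np.float64(341.38461538461536), np.int64(250), np.int64(14)), (np.float64(342.0), np.int64(262), np.int64(13))]
[[333.3772 141.7431]
 [342.71   264.4025]]
[[0.6407 0.2951 0.052 ]
 [0.6158 0.1848 0.052 ]] [0.6283 0.2399 0.052 ] 0.11308221800742718 77.27827722779232
[[0.4523 0.3549 0.012 ]
 [0.693  0.2988 0.012 ]
 [0.6589 0.1539 0.012 ]
 [0.4174 0.2112 0.012 ]] [0.5554 0.2547 0.012 ]
heading -17.824726943584512 zaxis [-0.0269 -0.0137 -0.9995]
grasp [0.6148 0.2349 0.2288]
want heading -12.721722772207684 turn -5.103004171376828
dpos in tool (mm) [ 15.6656  -8.9658 188.3203]
```

Request:
{"op": "move_arm", "data": {"plan": [{"x":0.63,"y":-0.36,"z":1,"turn":-1},{"x":0,"y":0,"z":1,"turn":0},{"x":0,"y":0,"z":1,"turn":0},{"x":0,"y":0,"z":1,"turn":0},{"x":0,"y":0,"z":1,"turn":0}]}}

```text
clock: 3.53
tool_pos: [0.6374, 0.2403, 0.2637]
eef_rot: [3.116, -0.317, -0.013]
force: [-0.5, -0.4, -0.3]
finger_gap: 0.599
```

Run:
```python
from h import *
np.set_printoptions(precision=4,suppress=True)
s,im=grab("w2");h,M=head(s);print("heading",h,"z",M[:,2],s["tool_pos"])
g=s["tool_pos"]+.155*M[:,2];t=np.array([.6279,.2355,.040]);print((M.T@(t-g))*1e3)
```

```text
heading -11.638518993502357 z [-0.0095 -0.0087 -0.9999] [0.6374 0.2403 0.2637]
[-6.64    4.3133 68.7744]
```

View pics/w2.png

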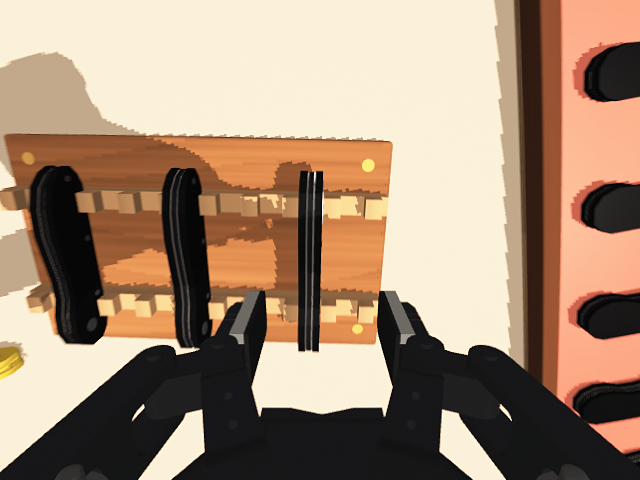

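The handle is now at about x=311 px, running from row 172 to 349, and the jaw gap is centred near 322 px. The handle lies between the jaws, slightly left of centre.

Run:
```python
from h import *
import pickle
np.set_printoptions(precision=4,suppress=True)
im=cv2.imread("pics/w2.png");s=pickle.load(open("pics/w2.pkl","rb"))
P=plane("wrist",[(311,171.5),(309,350)],.053,s);print(P,P.mean(0),np.linalg.norm(P[0]-P[1]))
n=(P[0]-P[1])/np.linalg.norm(P[0]-P[1]);hd=np.degrees(np.arctan2(n[1],n[0]))-90
h,M=head(s);g=s["tool_pos"]+.155*M[:,2];t=P.mean(0)-.004*n;t[2]=.040
print("want",hd,"have",h,(M.T@(t-g))*1e3, t)
```

```text
[[0.6419 0.2961 0.053 ]
 [0.6173 0.1889 0.053 ]] [0.6296 0.2425 0.053 ] 0.10996714465981579
want -12.889349910557115 have -11.638518993502357 [-6.4954  1.0743 68.7396] [0.6287 0.2386 0.04  ]
```

Request:
{"op": "move_arm", "data": {"plan": [{"x":-0.27,"y":0.08,"z":0.5,"turn":0.26},{"x":0,"y":0,"z":1,"turn":0},{"x":0,"y":0,"z":0.8,"turn":0}]}}

```text
clock: 3.83
tool_pos: [0.6279, 0.2386, 0.2003]
eef_rot: [3.11, -0.345, -0.024]
force: [-1.0, 0.3, 0.4]
finger_gap: 0.599
```

Run:
```python
from h import *
np.set_printoptions(precision=4,suppress=True)
s,im=grab("w3");h,M=head(s);print("heading",h,"z",M[:,2],s["tool_pos"])
g=s["tool_pos"]+.155*M[:,2];t=np.array([.6285,.237,.040]);print(g,(M.T@(t-g))*1e3)
```

```text
heading -12.670485577974056 z [-0.0165 -0.0107 -0.9998] [0.6279 0.2386 0.2003]
[0.6254 0.2369 0.0454] [ 3.1084 -0.8346  5.3152]
```

Request:
{"op": "move_arm", "data": {"plan": [{"x":0.12,"y":0,"z":0.12,"turn":0},{"x":0,"y":0,"z":-0.02,"turn":0}]}}

```text
clock: 4.05
tool_pos: [0.6287, 0.2372, 0.1921]
eef_rot: [3.106, -0.341, -0.039]
force: [0.3, -0.4, -0.4]
finger_gap: 0.6
```

Request:
{"op": "move_arm", "data": {"plan": [{"x":0,"y":0,"z":-0.02,"turn":0},{"x":0,"y":0,"z":-0.02,"turn":0},{"x":0,"y":0,"z":-0.02,"turn":0},{"x":0,"y":0,"z":-0.02,"turn":0}], "fingers": 0, "grip_force": 60}}

```text
clock: 4.38
tool_pos: [0.6311, 0.2378, 0.2]
eef_rot: [3.109, -0.339, -0.029]
force: [-0.6, -0.7, -0.8]
finger_gap: 0.143
```

Run:
```python
from h import *
np.set_printoptions(precision=4,suppress=True)
s,im=grab("w4");h,M=head(s);print(s["finger_gap"],s["force"],"heading",h,"z",M[:,2],s["tool_pos"],s["tool_pos"]+.155*M[:,2])
```

```text
0.14331962145505062 [-0.5568 -0.6708 -0.8427] heading -12.456359267901302 z [-0.0197 -0.0117 -0.9997] [0.6311 0.2378 0.2   ] [0.6281 0.236  0.045 ]
```

Request:
{"op": "move_arm", "data": {"plan": [{"x":0,"y":0,"z":-0.6,"turn":0},{"x":0,"y":0,"z":-1,"turn":0},{"x":0,"y":0,"z":-1,"turn":0},{"x":0,"y":0,"z":-1,"turn":0},{"x":0,"y":0,"z":-1,"turn":0}]}}

```text
clock: 4.85
tool_pos: [0.6314, 0.2385, 0.3159]
eef_rot: [3.104, -0.338, -0.046]
force: [-0.1, -0.3, -1.8]
finger_gap: 0.137
```

Run:
```python
from h import *
np.set_printoptions(precision=4,suppress=True)
s,im=grab("w5");h,M=head(s);g=s["tool_pos"]+.155*M[:,2];print(s["finger_gap"],s["force"],"heading",h,"z",M[:,2],s["tool_pos"],g)
_,a=grab("s5","scene");_,b=grab("d5","side")
c=[]
for n,i in(("scene",a),("side",b)):
    x,y=proj(n,g)[0].astype(int);x0=min(max(x-50,0),540);y0=min(max(y-37,0),405);print(n,x0,y0);c.append(cv2.resize(i[y0:y0+75,x0:x0+100],(400,300),interpolation=cv2.INTER_CUBIC))
cv2.imwrite("pics/crop5.png",np.vstack([np.hstack(c),np.hstack([cv2.resize(im,(400,300)),cv2.resize(a[300:390,135:255],(400,300),interpolation=cv2.INTER_CUBIC)])]))
```

```text
0.13719857880600023 [-0.1322 -0.3359 -1.7707] heading -12.456101360925702 z [-0.0313 -0.0153 -0.9994] [0.6314 0.2385 0.3159] [0.6265 0.2361 0.161 ]
scene 363 197
side 217 228
```

View pics/crop5.png

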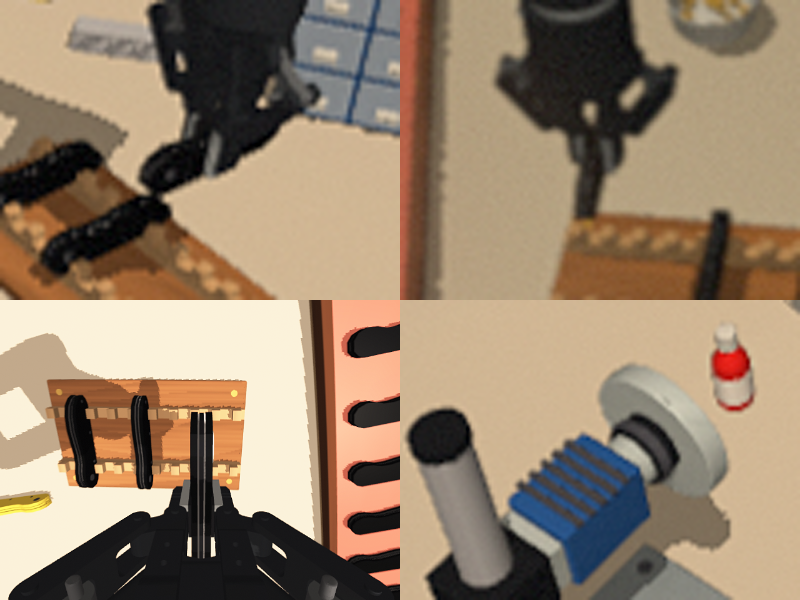

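The handle is held and out of the rack, and the two plain handles stay in their slots. Next I work out the transfer, with the turn blended in, to a viewing height in front of the camera.

Run:
```python
import numpy as np
d=np.array([-.1385,-.445])/20
for i in range(20):
    h=np.radians(-12.5-3.53*i);print(i,round((d@[np.cos(h),np.sin(h)])/.025,2),round((d@[np.sin(h),-np.cos(h)])/.025,2))
```

```text
0 -0.08 0.93
1 -0.02 0.93
2 0.04 0.93
3 0.09 0.93
4 0.15 0.92
5 0.21 0.91
6 0.26 0.89
7 0.32 0.88
8 0.37 0.86
9 0.42 0.83
10 0.47 0.8
11 0.52 0.77
12 0.57 0.74
13 0.61 0.7
14 0.65 0.66
15 0.69 0.62
16 0.73 0.58
17 0.77 0.53
18 0.8 0.48
19 0.83 0.43
```

Request:
{"op": "move_arm", "data": {"plan": [{"x":-0.08,"y":0.93,"z":-0.2,"turn":0.7},{"x":-0.02,"y":0.93,"z":-0.2,"turn":0.7},{"x":0.04,"y":0.93,"z":-0.2,"turn":0.7},{"x":0.09,"y":0.93,"z":-0.2,"turn":0.7},{"x":0.15,"y":0.92,"z":-0.2,"turn":0.7},{"x":0.21,"y":0.91,"z":-0.2,"turn":0.7},{"x":0.26,"y":0.89,"z":-0.2,"turn":0.7},{"x":0.32,"y":0.88,"z":-0.2,"turn":0.7}]}}

```text
clock: 5.67
tool_pos: [0.5715, 0.0585, 0.3549]
eef_rot: [2.914, -1.097, -0.052]
force: [0.4, -0.1, -0.8]
finger_gap: 0.137
```

Request:
{"op": "move_arm", "data": {"plan": [{"x":0.37,"y":0.86,"z":-0.2,"turn":0.7},{"x":0.42,"y":0.83,"z":-0.2,"turn":0.7},{"x":0.47,"y":0.8,"z":-0.2,"turn":0.7},{"x":0.52,"y":0.77,"z":-0.2,"turn":0.7},{"x":0.57,"y":0.74,"z":-0.2,"turn":0.7},{"x":0.61,"y":0.7,"z":-0.2,"turn":0.7}]}}

```text
clock: 6.17
tool_pos: [0.5231, -0.0794, 0.3824]
eef_rot: [2.64, -1.627, -0.064]
force: [0.1, 0.1, -0.7]
finger_gap: 0.139
```

Run:
```python
from h import *
np.set_printoptions(precision=4,suppress=True)
s,im=grab("w6");h,M=head(s);g=s["tool_pos"]+.155*M[:,2];print(s["finger_gap"],s["clock"],"heading",h,"z",M[:,2],s["tool_pos"],g)
```

```text
0.13920409393016403 6.1667 heading -63.31408811126484 z [-0.0556 -0.0119 -0.9984] [ 0.5231 -0.0794  0.3824] [ 0.5145 -0.0813  0.2277]
```

View pics/w6.png

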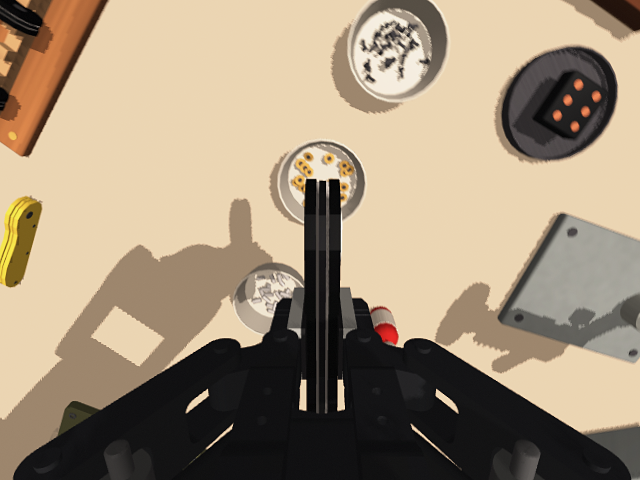

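The wrist view shows the stand plate with front corners at about (563,213) and (499,318), and the column at (635,310). The handle is in the jaws, running from (322,180) to (322,410). The plate gives the lens xy and yaw.

Run:
```python
from h import *
import pickle
np.set_printoptions(precision=4,suppress=True)
im=cv2.imread("pics/w6.png");s=pickle.load(open("pics/w6.pkl","rb"))
P=plane("wrist",[(562.5,213),(498.5,318),(632,362)],.014,s);print(P)
e=P[0]-P[1];print("w",np.linalg.norm(e),"edge heading",np.degrees(np.arctan2(e[1],e[0])))
e2=P[1]-P[2];print("side edge heading",np.degrees(np.arctan2(e2[1],e2[0])))
ev=e/np.linalg.norm(e);v=np.array([-ev[1],ev[0],0]);lens=P[:2].mean(0)-.01*v;print("v",v,"lens xy",lens)
# side ring ellipse
for n,(x0,y0,w,h) in {"side":(262,125,44,45)}.items():
    im=cv2.imread("pics/d5.png");c=cv2.cvtColor(im,cv2.COLOR_BGR2HSV)[y0:y0+h,x0:x0+w]
    print(c[20,::2].tolist());print(c[::2,21].tolist())
```

```text
[[ 0.6121 -0.3038  0.014 ]
 [ 0.4805 -0.3224  0.014 ]
 [ 0.5036 -0.5115  0.014 ]]
w 0.13289867488145218 edge heading 8.031066897612847
side edge heading 96.97988346129742
v [-0.1397  0.9902  0.    ] lens xy [ 0.5477 -0.323   0.014 ]
[[20, 77, 173], [19, 74, 173], [18, 73, 175], [19, 73, 174], [18, 67, 160], [26, 35, 109], [23, 53, 116], [21, 47, 115], [21, 48, 74], [120, 133, 23], [123, 235, 26], [115, 255, 22], [116, 149, 24], [18, 49, 88], [17, 55, 120], [21, 51, 115], [18, 63, 154], [18, 74, 176], [18, 74, 176], [19, 72, 174], [19, 71, 154], [24, 96, 98]]
[[22, 48, 118], [17, 21, 85], [115, 25, 62], [106, 74, 52], [103, 55, 107], [30, 24, 140], [21, 52, 117], [20, 53, 116], [23, 38, 80], [123, 98, 26], [116, 136, 30], [131, 182, 28], [111, 66, 27], [27, 92, 72], [28, 93, 77], [30, 106, 58], [28, 97, 66], [30, 101, 58], [26, 87, 44], [30, 133, 44], [33, 97, 50], [32, 92, 50], [29, 112, 50]]
```

Run:
```python
from h import *
np.set_printoptions(precision=4,suppress=True)
b=cv2.imread("pics/d5.png");c=b[130:162,270:300].astype(int);m=(c.max(2)<45).astype(np.uint8)
k,l,st,ce=cv2.connectedComponentsWithStats(m)
for i in range(1,k):
    if st[i,4]>10: print("dark",st[i],ce[i]+[270,130])
a=cv2.imread("pics/s5.png")
v=np.array([-.127,.992,0]);u=np.array([v[1],-v[0],0]);t=np.linspace(0,2*np.pi,360)
for L in([.547,-.323,.195],[.547,-.323,.199],[.547,-.323,.203]):
    C=np.array(L)+.043*(np.cos(t)[:,None]*u+np.sin(t)[:,None]*[0,0,1])
    q=proj("scene",C);r=proj("side",C);print(L,"scene max x",q[:,0].max(),"max y",q[:,1].max(),"side",r.min(0),r.max(0),proj("side",L))
g=a[300:370,195:245]
vis=cv2.resize(g,(500,700),interpolation=cv2.INTER_CUBIC)
C=np.array([.547,-.323,.199])+.043*(np.cos(t)[:,None]*u+np.sin(t)[:,None]*[0,0,1])
for p in proj("scene",C): cv2.circle(vis,tuple(((p-[195,300]+.5)*10).astype(int)),1,(0,0,255),-1)
g2=b[120:170,260:310];vis2=cv2.resize(g2,(300,300),interpolation=cv2.INTER_CUBIC)
for p in proj("side",C): cv2.circle(vis2,tuple(((p-[260,120]+.5)*6).astype(int)),1,(0,0,255),-1)
vis=vis[:600]
vis2=np.vstack([vis2,np.zeros((300,300,3),np.uint8)])
cv2.imwrite("pics/ring.png",np.hstack([vis,vis2]))
```

```text
dark [ 9 12  9  8 52] [282.75   145.5385]
dark [24 23  4  5 11] [295.8182 154.3636]
[0.547, -0.323, 0.195] scene max x 236.87649355100064 max y 352.4648781433337 side [271.435  137.0126] [294.4983 157.1467] [[283.0193 147.2296]]
[0.547, -0.323, 0.199] scene max x 236.65343033966286 max y 351.16650426339584 side [271.3543 136.0584] [294.4522 156.2495] [[282.9562 146.3046]]
[0.547, -0.323, 0.203] scene max x 236.42899484859464 max y 349.86081404418235 side [271.2735 135.1014] [294.406  155.3498] [[282.8928 145.3769]]
```

View pics/ring.png

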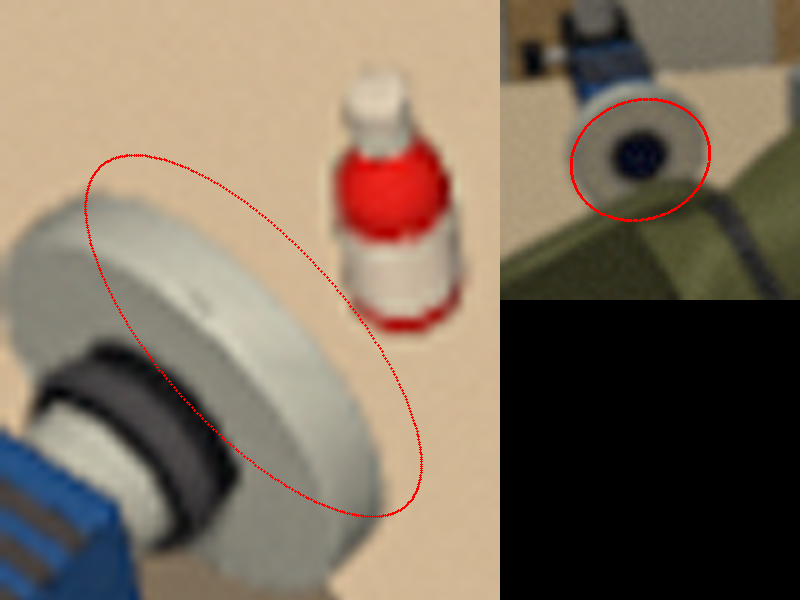

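The drawn rim sits 3–4 px up and right of the real one in scene, so the lens is up to about 1 cm farther back than I assumed. I'll continue the transfer and look at the ring from close by with the wrist camera.

Request:
{"op": "move_arm", "data": {"plan": [{"x":0.65,"y":0.66,"z":-0.3,"turn":0.8},{"x":0.69,"y":0.62,"z":-0.3,"turn":0.8},{"x":0.73,"y":0.58,"z":-0.3,"turn":0.8},{"x":0.77,"y":0.53,"z":-0.3,"turn":0.8},{"x":0.8,"y":0.48,"z":-0.3,"turn":0.7}]}}

```text
clock: 6.63
tool_pos: [0.4812, -0.1929, 0.4186]
eef_rot: [2.301, -2.062, -0.069]
force: [-0.2, -0.3, -0.9]
finger_gap: 0.139
```

Run:
```python
from h import *
np.set_printoptions(precision=4,suppress=True)
s,im=grab("w7");h,M=head(s);g=s["tool_pos"]+.155*M[:,2];print(s["finger_gap"],s["clock"],"heading",h,"z",M[:,2],s["tool_pos"],g)
grab("s7","scene");grab("d7","side")
```

```text
0.13936466231564285 6.6333 heading -83.71832308122707 z [-0.0675 -0.0086 -0.9977] [ 0.4812 -0.1929  0.4186] [ 0.4707 -0.1943  0.264 ]
```

View pics/w7.png

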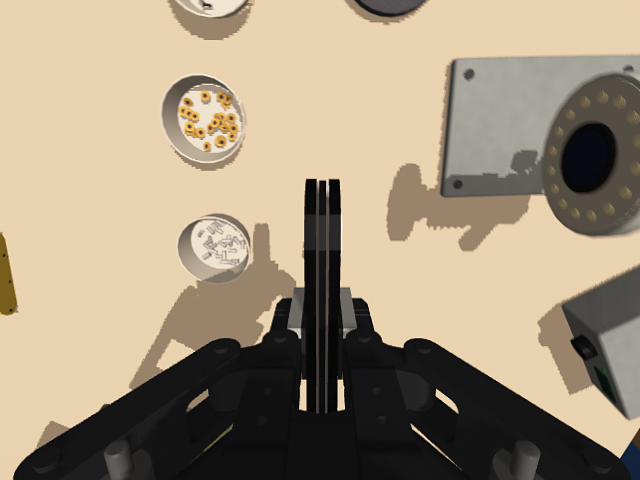

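The wrist view now looks straight at the ring front. The lens glass is centred near (589,157) and the plate front corners are at about (453,59) and (443,194).

Run:
```python
from h import *
import pickle
np.set_printoptions(precision=4,suppress=True)
im=cv2.imread("pics/w7.png");s=pickle.load(open("pics/w7.pkl","rb"))
m=np.zeros((480,640),np.uint8);m[115:200,555:625]=(im[115:200,555:625].max(2)<75)*255
cs=max(cv2.findContours(m,0,1)[0],key=cv2.contourArea);el=cv2.fitEllipse(cs);print("lens ellipse",el)
# outer ring (greyish, low saturation vs bench)
P=plane("wrist",[(452.5,58),(442,194.5)],.014,s);e=P[0]-P[1];print("plate",P,np.linalg.norm(e),np.degrees(np.arctan2(e[1],e[0])))
ev=e/np.linalg.norm(e);v=np.array([-ev[1],ev[0],0]);print("lens from plate",P.mean(0)-.01*v)
sq=lambda r:(r[0],r[1][0])
w=sq(rays("wrist",[el[0]],s));sd=sq(rays("side",[(283.1,145.9)]))
L,res=tri([w,sd]);print("lens tri",L,res, "wrist ray at y",[w[0]+w[1]*((y-w[0][1])/w[1][1]) for y in(-.318,-.325,-.332)])
h,M=head(s)
# expected badge
B=s["tool_pos"]+M@np.array([.007,-.043,.155]);print("badge exp",B,proj("scene",B))
a=cv2.imread("pics/s7.png");x,y=proj("scene",B)[0].astype(int)
cv2.imwrite("pics/sc7.png",cv2.resize(a[y-45:y+45,x-60:x+60],(800,600),interpolation=cv2.INTER_CUBIC));print(x-60,y-45)
```

```text
lens ellipse ((588.5365600585938, 157.48989868164062), (58.344024658203125, 75.23066711425781), 12.697832107543945)
plate [[ 0.613  -0.3066  0.014 ]
 [ 0.4786 -0.328   0.014 ]] 0.136115913227055 9.054859695407073
lens from plate [ 0.5473 -0.3272  0.014 ]
lens tri [ 0.5463 -0.336   0.1923] [np.float64(0.00020581190912647085), np.float64(0.00020581190912641195)] wrist ray at y [array([ 0.5477, -0.318 ,  0.2149]), array([ 0.5473, -0.325 ,  0.2061]), array([ 0.5468, -0.332 ,  0.1973])]
badge exp [ 0.5142 -0.1965  0.2611] [[256.109  267.9177]]
196 222
```

View pics/sc7.png

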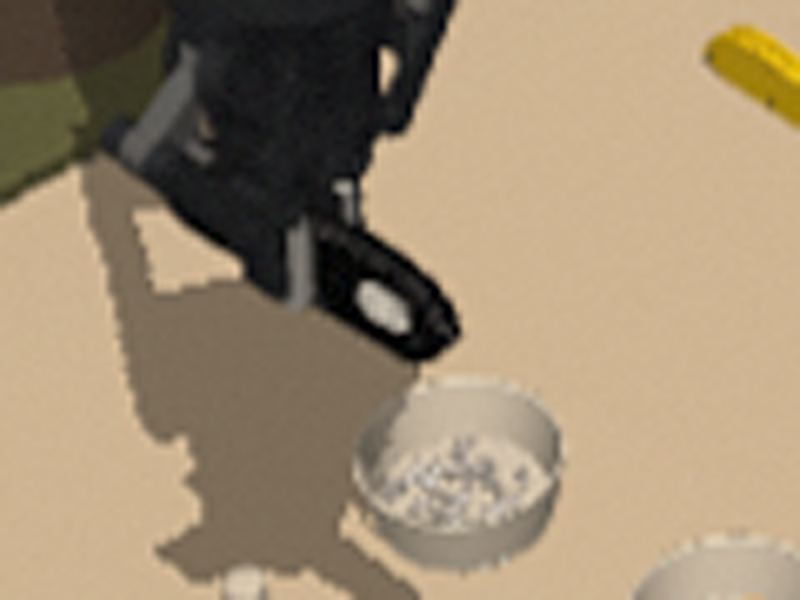

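The badge is clearly visible and uncovered at scene (253.6,267.9). I'll take a second wrist view of the lens 50 mm to the side to fix its position.

Request:
{"op": "move_arm", "data": {"plan": [{"x":0,"y":-1,"z":0,"turn":0},{"x":0,"y":-1,"z":0,"turn":0}]}}

```text
clock: 6.95
tool_pos: [0.5294, -0.1871, 0.4145]
eef_rot: [2.301, -2.062, -0.071]
force: [0.0, 0.1, -0.6]
finger_gap: 0.14
```

Run:
```python
from h import *
import pickle
np.set_printoptions(precision=4,suppress=True)
sq=lambda r:(r[0],r[1][0])
s7=pickle.load(open("pics/w7.pkl","rb"));s,im=grab("w8");h,M=head(s);print("heading",h,"z",M[:,2],s["tool_pos"])
x,y=proj("wrist",[.5465,-.333,.194],s)[0].astype(int);print("pred",x,y)
m=np.zeros((480,640),np.uint8);sl=np.s_[y-45:y+45,x-38:min(x+45,640)];m[sl]=(im[sl].max(2)<75)*255
cs=max(cv2.findContours(m,0,1)[0],key=cv2.contourArea);el=cv2.fitEllipse(cs);print(el)
w7=sq(rays("wrist",[(588.54,157.49)],s7));w8=sq(rays("wrist",[el[0]],s));sd=sq(rays("side",[(283.1,145.9)]))
sc=sq(rays("scene",[proj("scene",[.547,-.323,.199])[0]+[-3.5,3.75]]))
for n,o in(("w",[w7,w8]),("w+side",[w7,w8,sd]),("all",[w7,w8,sd,sc]),("side+scene",[sd,sc])):print(n,*tri(o))
```

```text
heading -83.73731481081984 z [-0.0684 -0.0076 -0.9976] [ 0.5294 -0.1871  0.4145]
pred 569 241
((569.9932861328125, 240.49046325683594), (50.19278335571289, 68.40742492675781), 176.56895446777344)
w [ 0.5465 -0.3349  0.1928] [np.float64(0.0005714451052339311), np.float64(0.0005714451052338585)]
w+side [ 0.5464 -0.3348  0.1929] [np.float64(0.0005500741732410105), np.float64(0.0006238474102660941), np.float64(0.0002758021340355526)]
all [ 0.5468 -0.332   0.1956] [np.float64(0.001039807471122473), np.float64(0.000608212007140164), np.float64(0.0008609244170567566), np.float64(0.00042281110225502475)]
side+scene [ 0.5463 -0.3314  0.1952] [np.float64(0.0001358321487087384), np.float64(0.00013583214870883318)]
```

```bash
cat >> h.py <<'E'
T=np.array([.5298,-.2142,.194])
def badge(tag, s):
    """badge in tool frame from scene picture: brightest blob on black handle, ray onto the handle's face"""
    a=cv2.imread(f"pics/{tag}.png");h,M=head(s);B=s["tool_pos"]+M@np.array([.0065,-.04,.155])
    x,y=proj("scene",B)[0].astype(int);w=a[y-9:y+10,x-12:x+13];m=(w.min(2)>100).astype(np.uint8)
    k,l,st,ce=cv2.connectedComponentsWithStats(m);d=[np.hypot(*(ce[i]-[12,9]))+ (99 if st[i,4]<8 or st[i,4]>80 else 0) for i in range(1,k)]
    i=1+int(np.argmin(d));p=ce[i]+[x-12,y-9];print("blob",p,st[i])
    o,dd=rays("scene",[p]);n=M[:,0];q=s["tool_pos"]+.0065*n
    X=o+dd[0]*((q-o)@n)/(dd[0]@n);return M.T@(X-s["tool_pos"]),X
E
python3 - <<'E'
from h import *
import pickle
np.set_printoptions(precision=4,suppress=True)
s7=pickle.load(open("pics/s7.pkl","rb"));print(badge("s7",s7))
s,_=grab("s8","scene");b,X=badge("s8",s);h,M=head(s);print(b,X)
print("z",M[:,2],"delta tool mm",1e3*M.T@(T-X))
E
```

```text
blob [252.9429 267.5429] [ 9  6  7  8 35]
(array([ 0.0065, -0.0384,  0.157 ]), array([ 0.5089, -0.2003,  0.2614]))
blob [274.9429 279.8286] [ 9  6  7  8 35]
[ 0.0065 -0.0388  0.1574] [ 0.561  -0.1896  0.2539]
z [-0.0668 -0.0064 -0.9977] delta tool mm [21.0165 29.6409 62.0092]
```

Request:
{"op": "move_arm", "data": {"plan": [{"x":0.3,"y":0.4,"z":0.8,"turn":-0.34},{"x":0.28,"y":0.4,"z":0.8,"turn":0},{"x":0.28,"y":0.4,"z":0.8,"turn":0}]}}

```text
clock: 7.3
tool_pos: [0.5027, -0.2091, 0.3568]
eef_rot: [2.349, -2.012, -0.067]
force: [-0.4, 0.7, -1.3]
finger_gap: 0.138
```

```bash
cat > chk.py <<'E'
from h import *
import sys
np.set_printoptions(precision=4,suppress=True)
s,_=grab(sys.argv[1],"scene");h,M=head(s);X=s["tool_pos"]+M@np.array([.0065,-.0386,.1572])
print("t",s["clock"],"gap",s["finger_gap"],"F",s["force"],"heading",h,"z",M[:,2],"badge by tool",X,"delta tool mm",1e3*M.T@(T-X))
try: b,Y=badge(sys.argv[1],s);print("by scene",b,Y)
except Exception as e: print(e)
E
python3 chk.py s9
```

```text
t 7.3 gap 0.1377279571867537 F [-0.4289  0.7178 -1.2902] heading -81.17525589852148 z [-0.0642 -0.0083 -0.9979] badge by tool [ 0.5316 -0.2109  0.1974] delta tool mm [3.009  2.0872 3.5764]
blob [259.0294 297.9412] [ 9  7  7  7 34]
by scene [ 0.0065 -0.039   0.1561] [ 0.5321 -0.2108  0.1985]
```

The badge is within 5 mm of its place. The tool has leaned about 3° since the grip because of arm sag. I'll try a small out-and-back loop to see whether a downward stroke takes some lean out, and include the position correction in it.

Request:
{"op": "move_arm", "data": {"plan": [{"x":0.12,"y":-1,"z":-1,"turn":0.15},{"x":0,"y":-1,"z":-1,"turn":0},{"x":0,"y":1,"z":1,"turn":0},{"x":0,"y":1,"z":1,"turn":0}]}}

```text
clock: 7.68
tool_pos: [0.502, -0.2086, 0.3486]
eef_rot: [2.335, -2.02, -0.094]
force: [-1.5, -1.1, -1.5]
finger_gap: 0.142
```

```bash
python3 chk.py s10
```

```text
t 7.6833 gap 0.14195474650106943 F [-1.5325 -1.0894 -1.5431] heading -81.76515237208665 z [-0.0805  0.0002 -0.9968] badge by tool [ 0.5283 -0.2095  0.1888] delta tool mm [ 4.8146 -0.3513 -5.3218]
blob [258.8387 300.0323] [ 9  7  7  7 31]
by scene [ 0.0065 -0.0392  0.157 ] [ 0.529  -0.2094  0.189 ]
```

Request:
{"op": "move_arm", "data": {"plan": [{"x":0.19,"y":0,"z":-0.2,"turn":0},{"x":0,"y":0,"z":0,"turn":0}]}}

```text
clock: 7.9
tool_pos: [0.4972, -0.2114, 0.3459]
eef_rot: [2.331, -2.017, -0.118]
force: [0.6, 0.6, -0.4]
finger_gap: 0.14
```

```bash
python3 chk.py s11
```

```text
t 7.9 gap 0.13956827554986034 F [ 0.574   0.6415 -0.4236] heading -81.79051988828726 z [-0.0949  0.007  -0.9955] badge by tool [ 0.5212 -0.2112  0.1856] delta tool mm [ 4.0121 -7.251  -9.1536]
blob [255.8276 300.0345] [ 9  7  7  7 29]
by scene [ 0.0065 -0.0387  0.158 ] [ 0.5212 -0.2112  0.1848]
```

Request:
{"op": "move_arm", "data": {"plan": [{"x":0,"y":-0.7,"z":-0.4,"turn":0},{"x":0,"y":0,"z":0,"turn":0}]}}

```text
clock: 8.12
tool_pos: [0.5166, -0.2083, 0.3556]
eef_rot: [2.332, -2.018, -0.117]
force: [0.2, 0.3, -0.6]
finger_gap: 0.141
```

```bash
python3 chk.py s12
```

```text
t 8.1167 gap 0.14106505735550331 F [ 0.1668  0.3204 -0.6399] heading -81.78363855008038 z [-0.0935  0.0073 -0.9956] badge by tool [ 0.5408 -0.208   0.1955] delta tool mm [ 4.5835 11.6196  2.435 ]
blob [262.9333 300.3   ] [ 9  7  7  7 30]
by scene [ 0.0065 -0.0384  0.1572] [ 0.5406 -0.208   0.1955]
```

The loop made the lean worse: tool z x-component went from -0.064 to -0.095. The mirrored stroke, in and down then out and up, should undo it.

Request:
{"op": "move_arm", "data": {"plan": [{"x":0,"y":1,"z":1,"turn":0},{"x":0,"y":1,"z":1,"turn":0},{"x":0,"y":-1,"z":-1,"turn":0},{"x":0,"y":-1,"z":-1,"turn":0},{"x":0,"y":0,"z":0,"turn":0},{"x":0,"y":0,"z":0,"turn":0}]}}

```text
clock: 8.67
tool_pos: [0.4992, -0.1991, 0.3251]
eef_rot: [2.321, -2.001, -0.202]
force: [-0.8, 0.2, -1.9]
finger_gap: 0.143
```

```bash
python3 chk.py s13
```

```text
t 8.6667 gap 0.14296388765522458 F [-0.755   0.1915 -1.8996] heading -81.74402348984528 z [-0.1448  0.0325 -0.9889] badge by tool [ 0.5152 -0.1947  0.164 ] delta tool mm [ 19.7935  -7.2254 -32.421 ]
blob [260.4615 301.1923] [ 9  7  7  7 26]
by scene [ 0.0065 -0.0384  0.1571] [ 0.515  -0.1947  0.1641]
```

Request:
{"op": "move_arm", "data": {"plan": [{"x":0,"y":0,"z":-0.4,"turn":0}]}}

```text
clock: 8.8
tool_pos: [0.5006, -0.1996, 0.3346]
eef_rot: [2.321, -2.001, -0.203]
force: [-0.3, -0.7, -2.0]
finger_gap: 0.139
```

Request:
{"op": "move_arm", "data": {"plan": [{"x":0,"y":0,"z":-0.4,"turn":0}]}}

```text
clock: 8.88
tool_pos: [0.5023, -0.2002, 0.3459]
eef_rot: [2.321, -2.001, -0.202]
force: [0.1, -0.3, -0.5]
finger_gap: 0.142
```

Request:
{"op": "move_arm", "data": {"plan": [{"x":0,"y":0,"z":-0.4,"turn":0}]}}

```text
clock: 8.97
tool_pos: [0.504, -0.2009, 0.3577]
eef_rot: [2.321, -2.002, -0.2]
force: [-0.2, -0.6, -1.6]
finger_gap: 0.141
```

Run:
```python
from h import *
np.set_printoptions(precision=4,suppress=True)
s=observe()
for k in("joint_positions","joint_velocities","joint_torque","tool_pos"):print(k,s[k])
print(head(s)[1][:,2])
```

```text
joint_positions [-0.4713 -0.045   1.9067 -0.0373  1.4229  0.9601]
joint_velocities [ 0.0051 -0.0787 -0.1798  0.0025  0.228  -0.0007]
joint_torque [  0.0406 -32.9836 -34.9215  -0.1147   0.2882   0.0007]
tool_pos [ 0.504  -0.2009  0.3577]
[-0.1436  0.0318 -0.9891]
```

Request:
{"op": "move_arm", "data": {"plan": [{"x":0,"y":0,"z":-0.4,"turn":0},{"x":0,"y":0,"z":-0.4,"turn":0},{"x":0,"y":0,"z":-0.4,"turn":0}]}}

```text
clock: 9.22
tool_pos: [0.5093, -0.2028, 0.3945]
eef_rot: [2.322, -2.004, -0.189]
force: [-0.3, -0.0, -0.4]
finger_gap: 0.136
```

Request:
{"op": "move_arm", "data": {"plan": [{"x":0,"y":-0.4,"z":0,"turn":0},{"x":0,"y":-0.4,"z":0,"turn":0},{"x":0,"y":-0.4,"z":0,"turn":0}]}}

```text
clock: 9.47
tool_pos: [0.5409, -0.199, 0.397]
eef_rot: [2.323, -2.009, -0.174]
force: [-0.2, 0.4, -1.0]
finger_gap: 0.14
```

Request:
{"op": "move_arm", "data": {"plan": [{"x":0,"y":0.4,"z":0,"turn":0},{"x":0,"y":0.4,"z":0,"turn":0},{"x":0,"y":0.4,"z":0,"turn":0}]}}

```text
clock: 9.72
tool_pos: [0.5139, -0.2025, 0.3977]
eef_rot: [2.326, -2.004, -0.181]
force: [-0.2, -0.0, -1.2]
finger_gap: 0.138
```

Request:
{"op": "move_arm", "data": {"plan": [{"x":0,"y":0,"z":0.4,"turn":0},{"x":0,"y":0,"z":0.4,"turn":0},{"x":0,"y":0,"z":0.4,"turn":0}]}}

```text
clock: 9.97
tool_pos: [0.5078, -0.2021, 0.3673]
eef_rot: [2.325, -2.006, -0.177]
force: [0.5, -0.1, -0.5]
finger_gap: 0.14
```

Request:
{"op": "move_arm", "data": {"plan": [{"x":0,"y":0,"z":0,"turn":0},{"x":0,"y":0,"z":0,"turn":0}]}}

```text
clock: 10.13
tool_pos: [0.5063, -0.2017, 0.3624]
eef_rot: [2.323, -2.005, -0.187]
force: [0.7, -0.1, -1.0]
finger_gap: 0.14
```

Request:
{"op": "move_arm", "data": {"plan": [{"x":0,"y":-0.4,"z":0,"turn":0},{"x":0,"y":-0.4,"z":0,"turn":0},{"x":0,"y":-0.4,"z":0,"turn":0},{"x":0,"y":-0.4,"z":0,"turn":0}]}}

```text
clock: 10.47
tool_pos: [0.5481, -0.1955, 0.3565]
eef_rot: [2.321, -2.007, -0.187]
force: [0.2, 0.1, -1.2]
finger_gap: 0.139
```

Request:
{"op": "move_arm", "data": {"plan": [{"x":0,"y":0.2,"z":0,"turn":0},{"x":0,"y":0.2,"z":0,"turn":0},{"x":0,"y":0.2,"z":0,"turn":0},{"x":0,"y":0.2,"z":0,"turn":0},{"x":0,"y":0.2,"z":0,"turn":0},{"x":0,"y":0.2,"z":0,"turn":0},{"x":0,"y":0.2,"z":0,"turn":0},{"x":0,"y":0.2,"z":0,"turn":0}]}}

```text
clock: 11.13
tool_pos: [0.5084, -0.2013, 0.3626]
eef_rot: [2.324, -2.004, -0.185]
force: [-0.1, 0.8, -1.0]
finger_gap: 0.138
```

Request:
{"op": "move_arm", "data": {"plan": [{"x":0,"y":-0.2,"z":-0.4,"turn":0},{"x":0,"y":-0.2,"z":-0.4,"turn":0},{"x":0,"y":-0.2,"z":-0.4,"turn":0},{"x":0,"y":-0.2,"z":-0.4,"turn":0}]}}

```text
clock: 11.47
tool_pos: [0.5327, -0.1996, 0.4014]
eef_rot: [2.321, -2.007, -0.189]
force: [1.0, -0.1, -0.3]
finger_gap: 0.141
```

Request:
{"op": "move_arm", "data": {"plan": [{"x":0,"y":0.1,"z":0.2,"turn":0},{"x":0,"y":0.1,"z":0.2,"turn":0},{"x":0,"y":0.1,"z":0.2,"turn":0},{"x":0,"y":0.1,"z":0.2,"turn":0},{"x":0,"y":0.1,"z":0.2,"turn":0},{"x":0,"y":0.1,"z":0.2,"turn":0}]}}

```text
clock: 11.97
tool_pos: [0.5157, -0.201, 0.3757]
eef_rot: [2.325, -2.006, -0.179]
force: [-1.0, -0.7, -1.7]
finger_gap: 0.14
```

Request:
{"op": "move_arm", "data": {"plan": [{"x":0,"y":-0.7,"z":0.7,"turn":0},{"x":0,"y":-0.7,"z":0.7,"turn":0},{"x":0,"y":0.7,"z":-0.7,"turn":0},{"x":0,"y":0.7,"z":-0.7,"turn":0},{"x":0,"y":0,"z":0,"turn":0},{"x":0,"y":0,"z":0,"turn":0}]}}

```text
clock: 12.47
tool_pos: [0.5128, -0.2009, 0.3608]
eef_rot: [2.318, -2.002, -0.211]
force: [-0.9, -0.3, -0.9]
finger_gap: 0.138
```

```bash
python3 chk.py s14; python3 -c "
from h import *
print(observe()['joint_positions'])"
```

```text
t 12.4667 gap 0.138140228049191 F [-0.9138 -0.2721 -0.8792] heading -81.8691496004138 z [-0.1501  0.0359 -0.988 ] badge by tool [ 0.5279 -0.196   0.1996] delta tool mm [18.6046  0.053   4.5715]
blob [263.1034 292.8966] [ 9  7  7  7 29]
by scene [ 0.0065 -0.0389  0.1574] [ 0.5282 -0.1959  0.1993]
[-0.46423504 -0.02731668  1.88393105 -0.035588    1.43585849  0.96783383]
```

Request:
{"op": "move_arm", "data": {"plan": [{"x":0,"y":0,"z":-0.4,"turn":0},{"x":0,"y":0,"z":-0.4,"turn":0},{"x":0,"y":0,"z":-0.4,"turn":0},{"x":0,"y":0,"z":-0.4,"turn":0}]}}

```text
clock: 12.85
tool_pos: [0.5189, -0.2018, 0.3998]
eef_rot: [2.317, -2.001, -0.219]
force: [0.1, 0.6, -0.7]
finger_gap: 0.139
```

Request:
{"op": "move_arm", "data": {"plan": [{"x":0,"y":-0.4,"z":0,"turn":0},{"x":0,"y":-0.4,"z":0,"turn":0},{"x":0,"y":-0.4,"z":0,"turn":0},{"x":0,"y":-0.4,"z":0,"turn":0}]}}

```text
clock: 13.18
tool_pos: [0.562, -0.1958, 0.3999]
eef_rot: [2.32, -2.005, -0.204]
force: [-0.6, -0.2, -0.7]
finger_gap: 0.141
```

Request:
{"op": "move_arm", "data": {"plan": [{"x":0,"y":0,"z":0.4,"turn":0},{"x":0,"y":0,"z":0.4,"turn":0},{"x":0,"y":0,"z":0.4,"turn":0},{"x":0,"y":0,"z":0.4,"turn":0}]}}

```text
clock: 13.52
tool_pos: [0.559, -0.1935, 0.3563]
eef_rot: [2.322, -2.001, -0.204]
force: [0.4, -0.9, -1.6]
finger_gap: 0.139
```

Request:
{"op": "move_arm", "data": {"plan": [{"x":0,"y":0.4,"z":0,"turn":0},{"x":0,"y":0.4,"z":0,"turn":0},{"x":0,"y":0.4,"z":0,"turn":0},{"x":0,"y":0.4,"z":0,"turn":0}]}}

```text
clock: 13.85
tool_pos: [0.515, -0.1991, 0.3552]
eef_rot: [2.319, -1.997, -0.221]
force: [-0.0, 0.2, -0.8]
finger_gap: 0.138
```

```bash
python3 chk.py s15
```

```text
t 13.85 gap 0.1376192424763903 F [-0.0099  0.1506 -0.7736] heading -81.73415238790066 z [-0.1561  0.0386 -0.987 ] badge by tool [ 0.5291 -0.1936  0.1939] delta tool mm [20.4225  2.445  -1.0289]
blob [264.5862 294.6207] [ 9  7  8  7 29]
by scene [ 0.0065 -0.0391  0.1576] [ 0.5295 -0.1935  0.1934]
```

Request:
{"op": "move_arm", "data": {"plan": [{"x":0,"y":0,"z":-0.4,"turn":0},{"x":0,"y":0,"z":-0.4,"turn":0},{"x":0,"y":0,"z":-0.4,"turn":0},{"x":0,"y":0,"z":-0.4,"turn":0}]}}

```text
clock: 14.23
tool_pos: [0.5183, -0.2015, 0.3994]
eef_rot: [2.316, -2.001, -0.219]
force: [-0.0, -0.9, -0.9]
finger_gap: 0.142
```

Request:
{"op": "move_arm", "data": {"plan": [{"x":0,"y":-0.4,"z":0,"turn":0},{"x":0,"y":-0.4,"z":0,"turn":0},{"x":0,"y":-0.4,"z":0,"turn":0},{"x":0,"y":-0.4,"z":0,"turn":0}]}}

```text
clock: 14.57
tool_pos: [0.562, -0.1956, 0.4005]
eef_rot: [2.319, -2.005, -0.202]
force: [0.7, -0.3, -1.3]
finger_gap: 0.141
```

Request:
{"op": "move_arm", "data": {"plan": [{"x":0,"y":0.2,"z":0.2,"turn":0},{"x":0,"y":0.2,"z":0.2,"turn":0},{"x":0,"y":0.2,"z":0.2,"turn":0},{"x":0,"y":0.2,"z":0.2,"turn":0},{"x":0,"y":0.2,"z":0.2,"turn":0},{"x":0,"y":0.2,"z":0.2,"turn":0},{"x":0,"y":0.2,"z":0.2,"turn":0}]}}

```text
clock: 15.15
tool_pos: [0.522, -0.1987, 0.3635]
eef_rot: [2.32, -1.999, -0.213]
force: [-0.6, 0.2, -1.7]
finger_gap: 0.139
```

```bash
python3 chk.py s16
```

```text
t 15.15 gap 0.1388058675491488 F [-0.5635  0.2289 -1.6938] heading -81.74755053851256 z [-0.1511  0.0361 -0.9879] badge by tool [ 0.5369 -0.1936  0.2022] delta tool mm [19.803   8.8764  8.4781]
blob [266.7857 293.3571] [ 9  6  7  7 28]
by scene [ 0.0065 -0.0388  0.157 ] [ 0.5371 -0.1936  0.2025]
```

Run:
```python
from h import *
import pickle
np.set_printoptions(precision=3,suppress=True)
s6=pickle.load(open("pics/w6.pkl","rb"));s7=pickle.load(open("pics/w7.pkl","rb"))
print("bottle base scene",plane("scene",[(235,331)],0.0),"cap w6",plane("wrist",[(375,311),(390,342)],.06,s6))
print("tubs rim w7 (washers,screws)",plane("wrist",[(203,118),(214,247)],.032,s7),"tubs rim scene",plane("scene",[(265,289),(306,314),(345,344)],.032))
s=observe();h,M=head(s)
for o in([0,.07,.155],[0,-.08,.155],[0,0,.173]): print(o,s["tool_pos"]+M@np.array(o))
```

```text
bottle base scene [[ 0.42  -0.208  0.   ]] cap w6 [[ 0.447 -0.171  0.06 ]
 [ 0.422 -0.203  0.06 ]]
tubs rim w7 (washers,screws) [[ 0.532 -0.071  0.032]
 [ 0.396 -0.081  0.032]] tubs rim scene [[ 0.391 -0.08   0.032]
 [ 0.53  -0.07   0.032]
 [ 0.66  -0.075  0.032]]
[0, 0.07, 0.155] [ 0.429 -0.203  0.219]
[0, -0.08, 0.155] [ 0.575 -0.181  0.197]
[0, 0, 0.173] [ 0.494 -0.192  0.191]
```

Request:
{"op": "move_arm", "data": {"plan": [{"x":0,"y":-0.4,"z":0,"turn":0},{"x":0,"y":-0.4,"z":0,"turn":0},{"x":0,"y":-0.4,"z":0,"turn":0},{"x":0,"y":-0.4,"z":0,"turn":0},{"x":0,"y":-0.4,"z":0,"turn":0}]}}

```text
clock: 15.62
tool_pos: [0.5728, -0.191, 0.3551]
eef_rot: [2.317, -2.003, -0.213]
force: [-0.5, -0.2, -0.7]
finger_gap: 0.138
```

```bash
python3 chk.py s17
python3 - <<'E'
from h import *
import pickle
s6=pickle.load(open("pics/w6.pkl","rb"))
print("dish",plane("wrist",[(560,103)],.014,s6),plane("scene",[(308,406)],.01))
s=observe();h,M=head(s)
for o in([0,.07,.155],[0,-.08,.155],[0,0,.173]): print(o,s["tool_pos"]+M@np.array(o))
E
```

```text
t 15.6167 gap 0.13818141760047445 F [-0.5169 -0.1874 -0.7428] heading -81.91283101956256 z [-0.151   0.0366 -0.9879] badge by tool [ 0.5877 -0.186   0.1939] delta tool mm [19.7005 60.8522  7.6262]
blob [286.6    306.4571] [ 8  6  8  8 35]
by scene [ 0.0065 -0.0381  0.1573] [ 0.5873 -0.1861  0.1939]
dish [[ 0.69296796 -0.2319816   0.014     ]] [[ 0.69561715 -0.23825851  0.01      ]]
[0, 0.07, 0.155] [ 0.48229496 -0.19547303  0.21170922]
[0, -0.08, 0.155] [ 0.62908676 -0.17325117  0.19029993]
[0, 0, 0.173] [ 0.54810377 -0.18444137  0.18393326]
```

Request:
{"op": "move_arm", "data": {"plan": [{"x":0,"y":0,"z":1,"turn":0},{"x":0,"y":0,"z":1,"turn":0},{"x":0,"y":0,"z":1,"turn":0},{"x":0,"y":0,"z":1,"turn":0}]}}

```text
clock: 16.0
tool_pos: [0.5672, -0.1875, 0.2616]
eef_rot: [2.328, -2.003, -0.185]
force: [0.2, -0.7, -1.4]
finger_gap: 0.14
```

Request:
{"op": "move_arm", "data": {"plan": [{"x":0,"y":0,"z":0,"turn":0}]}}

```text
clock: 16.08
tool_pos: [0.5657, -0.1864, 0.2558]
eef_rot: [2.325, -2.0, -0.199]
force: [-1.4, 0.5, -1.9]
finger_gap: 0.138
```

Request:
{"op": "move_arm", "data": {"plan": [{"x":0,"y":0,"z":0,"turn":0}]}}

```text
clock: 16.17
tool_pos: [0.5663, -0.1863, 0.2555]
eef_rot: [2.326, -1.999, -0.201]
force: [1.6, 0.3, 0.2]
finger_gap: 0.143
```

Request:
{"op": "move_arm", "data": {"plan": [{"x":0,"y":0,"z":0,"turn":0}]}}

```text
clock: 16.25
tool_pos: [0.5668, -0.1862, 0.2557]
eef_rot: [2.326, -1.999, -0.202]
force: [0.1, -0.3, -1.9]
finger_gap: 0.141
```

```bash
python3 chk.py s18
python3 - <<'E'
from h import *
s=observe();h,M=head(s);print(s["joint_velocities"])
for o in([0,.07,.155],[0,-.08,.155],[0,0,.173]): print(o,s["tool_pos"]+M@np.array(o))
E
```

```text
t 16.25 gap 0.14056164212054534 F [ 0.051  -0.2865 -1.8671] heading -81.56656021821657 z [-0.1437  0.0335 -0.9891] badge by tool [ 0.5829 -0.1814  0.0945] delta tool mm [ 19.151   70.6299 -91.8309]
blob [288.037  335.4444] [ 9  7  7  6 27]
by scene [ 0.0065 -0.0382  0.1575] [ 0.5825 -0.1815  0.0944]
[-0.00342313 -0.01646118 -0.0121144  -0.00445705 -0.00479743 -0.00115441]
[0, 0.07, 0.155] [ 0.47661348 -0.19194261  0.11267728]
[0, -0.08, 0.155] [ 0.62346165 -0.16906465  0.09237423]
[0, 0, 0.173] [ 0.54258872 -0.18067715  0.08539436]
```

Rest rows hold the lean steady and a fast straight descent removes some of it. I'll test one vertical cycle, slow up then fast down, with readings.

Request:
{"op": "move_arm", "data": {"plan": [{"x":0,"y":0,"z":-0.5,"turn":0},{"x":0,"y":0,"z":-0.5,"turn":0},{"x":0,"y":0,"z":-0.5,"turn":0},{"x":0,"y":0,"z":-0.5,"turn":0},{"x":0,"y":0,"z":-0.5,"turn":0},{"x":0,"y":0,"z":-0.5,"turn":0},{"x":0,"y":0,"z":-0.5,"turn":0}]}}

```text
clock: 16.88
tool_pos: [0.5821, -0.1899, 0.3595]
eef_rot: [2.33, -2.002, -0.182]
force: [0.5, -0.2, -2.0]
finger_gap: 0.138
```

Request:
{"op": "move_arm", "data": {"plan": [{"x":0,"y":0,"z":0,"turn":0}]}}

```text
clock: 16.97
tool_pos: [0.5832, -0.1903, 0.3645]
eef_rot: [2.332, -2.004, -0.172]
force: [-0.2, -0.4, 0.5]
finger_gap: 0.143
```

Request:
{"op": "move_arm", "data": {"plan": [{"x":0,"y":0,"z":1,"turn":0},{"x":0,"y":0,"z":1,"turn":0}]}}

```text
clock: 17.13
tool_pos: [0.5798, -0.1902, 0.3238]
eef_rot: [2.336, -2.009, -0.147]
force: [-0.2, 0.3, -1.5]
finger_gap: 0.141
```

Request:
{"op": "move_arm", "data": {"plan": [{"x":0,"y":0,"z":1,"turn":0}]}}

```text
clock: 17.22
tool_pos: [0.5775, -0.1899, 0.2999]
eef_rot: [2.338, -2.009, -0.141]
force: [-0.7, -0.2, -1.2]
finger_gap: 0.134
```

Request:
{"op": "move_arm", "data": {"plan": [{"x":0,"y":0,"z":0,"turn":0}]}}

```text
clock: 17.3
tool_pos: [0.5754, -0.1891, 0.2942]
eef_rot: [2.335, -2.007, -0.156]
force: [-0.6, -0.1, -2.4]
finger_gap: 0.141
```

The lean dropped from 0.20 to 0.156 in one cycle, so I'll repeat it.

Request:
{"op": "move_arm", "data": {"plan": [{"x":0,"y":0,"z":-0.5,"turn":0},{"x":0,"y":0,"z":-0.5,"turn":0},{"x":0,"y":0,"z":-0.5,"turn":0},{"x":0,"y":0,"z":-0.5,"turn":0},{"x":0,"y":0,"z":-0.5,"turn":0},{"x":0,"y":0,"z":-0.5,"turn":0},{"x":0,"y":0,"z":0,"turn":0}]}}

```text
clock: 17.88
tool_pos: [0.5863, -0.1913, 0.3849]
eef_rot: [2.337, -2.009, -0.142]
force: [0.8, 0.0, -1.0]
finger_gap: 0.143
```

Request:
{"op": "move_arm", "data": {"plan": [{"x":0,"y":0,"z":1,"turn":0},{"x":0,"y":0,"z":1,"turn":0},{"x":0,"y":0,"z":1,"turn":0},{"x":0,"y":0,"z":0,"turn":0}]}}

```text
clock: 18.22
tool_pos: [0.5809, -0.1909, 0.3181]
eef_rot: [2.342, -2.013, -0.117]
force: [-1.2, 0.2, -2.5]
finger_gap: 0.139
```

Request:
{"op": "move_arm", "data": {"plan": [{"x":0,"y":0,"z":-0.5,"turn":0},{"x":0,"y":0,"z":-0.5,"turn":0},{"x":0,"y":0,"z":-0.5,"turn":0},{"x":0,"y":0,"z":-0.5,"turn":0},{"x":0,"y":0,"z":-0.5,"turn":0},{"x":0,"y":0,"z":-0.5,"turn":0},{"x":0,"y":0,"z":0,"turn":0}]}}

```text
clock: 18.8
tool_pos: [0.5898, -0.1923, 0.4111]
eef_rot: [2.346, -2.016, -0.099]
force: [0.3, 0.1, 0.9]
finger_gap: 0.145
```

Request:
{"op": "move_arm", "data": {"plan": [{"x":0,"y":0,"z":1,"turn":0},{"x":0,"y":0,"z":1,"turn":0},{"x":0,"y":0,"z":1,"turn":0},{"x":0,"y":0,"z":0,"turn":0}]}}

```text
clock: 19.13
tool_pos: [0.586, -0.1925, 0.3439]
eef_rot: [2.35, -2.02, -0.075]
force: [-1.1, -0.2, -2.3]
finger_gap: 0.139
```

Request:
{"op": "move_arm", "data": {"plan": [{"x":0,"y":0,"z":-0.5,"turn":0},{"x":0,"y":0,"z":-0.5,"turn":0},{"x":0,"y":0,"z":-0.5,"turn":0},{"x":0,"y":0,"z":-0.5,"turn":0},{"x":0,"y":0,"z":-0.5,"turn":0},{"x":0,"y":0,"z":-0.5,"turn":0},{"x":0,"y":0,"z":0,"turn":0}]}}

```text
clock: 19.72
tool_pos: [0.5924, -0.1928, 0.4369]
eef_rot: [2.353, -2.023, -0.058]
force: [0.6, -0.7, -0.8]
finger_gap: 0.137
```

Request:
{"op": "move_arm", "data": {"plan": [{"x":0,"y":0,"z":1,"turn":0},{"x":0,"y":0,"z":1,"turn":0},{"x":0,"y":0,"z":1,"turn":0},{"x":0,"y":0,"z":1,"turn":0},{"x":0,"y":0,"z":0,"turn":0}]}}

```text
clock: 20.13
tool_pos: [0.5894, -0.1942, 0.345]
eef_rot: [2.358, -2.026, -0.03]
force: [-1.6, 0.3, -3.2]
finger_gap: 0.141
```

Request:
{"op": "move_arm", "data": {"plan": [{"x":0,"y":0,"z":-0.5,"turn":0},{"x":0,"y":0,"z":-0.5,"turn":0},{"x":0,"y":0,"z":-0.5,"turn":0},{"x":0,"y":0,"z":-0.5,"turn":0},{"x":0,"y":0,"z":-0.5,"turn":0},{"x":0,"y":0,"z":-0.5,"turn":0},{"x":0,"y":0,"z":0,"turn":0}]}}

```text
clock: 20.72
tool_pos: [0.5935, -0.1934, 0.4391]
eef_rot: [2.361, -2.029, -0.01]
force: [-0.2, 0.4, -0.7]
finger_gap: 0.14
```

Request:
{"op": "move_arm", "data": {"plan": [{"x":0,"y":0,"z":1,"turn":0},{"x":0,"y":0,"z":1,"turn":0},{"x":0,"y":0,"z":1,"turn":0},{"x":0,"y":0,"z":1,"turn":0},{"x":0,"y":0,"z":0,"turn":0}]}}

```text
clock: 21.13
tool_pos: [0.5936, -0.196, 0.3479]
eef_rot: [2.366, -2.033, 0.019]
force: [-1.4, 0.1, -2.2]
finger_gap: 0.135
```

```bash
python3 chk.py s19
```

```text
t 21.1333 gap 0.13459546293211763 F [-1.3532  0.1453 -2.2443] heading -81.34247004537553 z [-0.0054 -0.0247 -0.9997] badge by tool [ 0.6319 -0.2005  0.1905] delta tool mm [ -1.7517 102.9951  -2.562 ]
blob [297.3077 323.0769] [ 9  7  8  7 39]
by scene [ 0.0065 -0.0384  0.1574] [ 0.6317 -0.2005  0.1903]
```

The lean is now gone: tool z is (-0.005,-0.025,-1). Now a slow move back along the handle to the badge's place.

Request:
{"op": "move_arm", "data": {"plan": [{"x":0,"y":0.3,"z":0,"turn":0.13},{"x":0,"y":0.4,"z":0,"turn":0},{"x":0,"y":0.4,"z":0,"turn":0},{"x":0,"y":0.4,"z":0,"turn":0},{"x":0,"y":0.4,"z":0,"turn":0},{"x":0,"y":0.4,"z":0,"turn":0}]}}

```text
clock: 21.68
tool_pos: [0.5345, -0.2054, 0.3601]
eef_rot: [2.357, -2.049, 0.043]
force: [-0.1, 0.7, -1.2]
finger_gap: 0.14
```

Request:
{"op": "move_arm", "data": {"plan": [{"x":0,"y":0.4,"z":0,"turn":0},{"x":0,"y":0.4,"z":0,"turn":0},{"x":0,"y":0.3,"z":0,"turn":0},{"x":0,"y":0.2,"z":0,"turn":0}]}}

```text
clock: 22.02
tool_pos: [0.4971, -0.2106, 0.3616]
eef_rot: [2.356, -2.051, 0.047]
force: [0.4, -0.5, -2.0]
finger_gap: 0.14
```

```bash
python3 chk.py s20
```

```text
t 22.0167 gap 0.1402548440194435 F [ 0.4116 -0.504  -2.0022] heading -82.09770365588817 z [ 0.011  -0.0329 -0.9994] badge by tool [ 0.538  -0.2169  0.2049] delta tool mm [-4.1691  7.7998 10.7604]
blob [258.4571 298.8   ] [ 9  7  8  7 35]
by scene [ 0.0065 -0.0385  0.1574] [ 0.5379 -0.2169  0.2048]
```

Request:
{"op": "move_arm", "data": {"plan": [{"x":-0.06,"y":0.1,"z":0.15,"turn":0},{"x":-0.06,"y":0.1,"z":0.15,"turn":0},{"x":-0.05,"y":0.1,"z":0.15,"turn":0},{"x":0,"y":0,"z":0,"turn":0},{"x":0,"y":0,"z":0,"turn":0}]}}

```text
clock: 22.48
tool_pos: [0.488, -0.2075, 0.3482]
eef_rot: [2.355, -2.051, 0.045]
force: [-0.3, -0.5, -0.4]
finger_gap: 0.139
```

```bash
python3 chk.py s21
```

```text
t 22.4833 gap 0.13888143191949404 F [-0.3478 -0.4976 -0.408 ] heading -82.1103757984994 z [ 0.01   -0.0323 -0.9994] badge by tool [ 0.5287 -0.2137  0.1916] delta tool mm [ 0.6971 -1.0602 -2.4141]
blob [256.8824 300.1471] [ 9  7  7  7 34]
by scene [ 0.0065 -0.0381  0.1573] [ 0.5282 -0.2138  0.1915]
```

Request:
{"op": "move_arm", "data": {"plan": [{"x":0.03,"y":-0.05,"z":-0.09,"turn":0},{"x":0,"y":0,"z":0,"turn":0},{"x":0,"y":0,"z":0,"turn":0}]}}

```text
clock: 22.78
tool_pos: [0.49, -0.2079, 0.3505]
eef_rot: [2.356, -2.051, 0.044]
force: [-0.4, -0.7, -0.9]
finger_gap: 0.138
```

```bash
python3 chk.py s22
python3 - <<'E'
from h import *
s,b=grab("d22","side");a=cv2.imread("pics/s22.png")
f=lambda im,x,y,w,h,W,H:cv2.resize(im[y:y+h,x:x+w],(W,H),interpolation=cv2.INTER_CUBIC)
cv2.imwrite("pics/fin.png",np.vstack([np.hstack([f(a,130,240,200,150,400,300),f(a,212,265,80,60,400,300)]),np.hstack([f(b,225,130,100,75,400,300),f(b,240,250,120,90,400,300)])]))
E
```

```text
t 22.7833 gap 0.13832689407229143 F [-0.3847 -0.6603 -0.8714] heading -82.07265118788378 z [ 0.0096 -0.0319 -0.9994] badge by tool [ 0.5306 -0.2141  0.1938] delta tool mm [ 0.0322  0.8137 -0.24  ]
blob [257.2941 299.8824] [ 9  7  8  7 34]
by scene [ 0.0065 -0.0381  0.1571] [ 0.5301 -0.2141  0.1939]
```

View pics/fin.png

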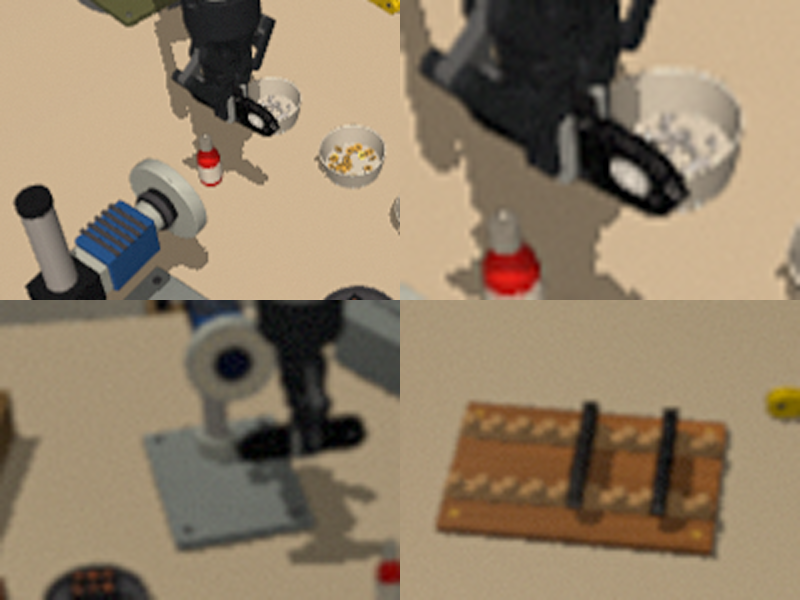

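The badge faces the camera uncovered, the two plain handles are still in the rack and the tubs and bottle are in place. A last check is the handle's tilt from the side picture: its ends are at about side (286.3,165) and (315,162).

Run:
```python
from h import *
import pickle
np.set_printoptions(precision=4,suppress=True)
b=cv2.imread("pics/d22.png");s=pickle.load(open("pics/d22.pkl","rb"));h,M=head(s);n=M[:,0]
q=s["tool_pos"]+M@np.array([0,0,.16])
m=np.zeros((480,640),np.uint8);m[155:175,280:320]=(b[155:175,280:320].max(2)<60)*255
ys,xs=np.where(m>0)
def X(px):
    o,d=rays("side",px);return o+d*(((q-o)@n)/(d@n))[:,None]
P=X(np.c_[xs,ys]);u=np.array([np.cos(np.radians(h+90)),np.sin(np.radians(h+90)),0])
t=(P-q)@u;z=P[:,2]
for a,c in((-.06,-.045),(-.045,-.03),(-.03,-.016),(.016,.03),(.03,.045),(.045,.06)):
    k=(t>a)&(t<=c);print(a,c,k.sum(),z[k].min(),z[k].max(),z[k].mean())
print(t.min(),t.max())
```

```text
-0.06 -0.045 14 0.17839357735905437 0.20523756024736506 0.1918382500647815
-0.045 -0.03 34 0.17536337065540808 0.20723153200685673 0.190499658128045
-0.03 -0.016 35 0.17510144392024696 0.22756239288937752 0.19995079189050538
0.016 0.03 36 0.16880085025273828 0.2098969192663236 0.18949107314304578
0.03 0.045 41 0.17157452652382754 0.21186924320674294 0.19217203899983648
0.045 0.06 29 0.17433565992435995 0.2053125226636776 0.18947583260630926
-0.05234135592398557 0.0601052091228266
```

The mean height is about the same at both ends (191 and 190 mm), so the handle is level to about 1°. I'm handing the job in.

```bash
python3 -c "
from workcell import *
print(job_done()); s=observe(); print(s['clock'],s['tool_pos'],s['finger_gap'])"
```

```text
the job is handed in; nothing more can be done
None
the job is handed in; nothing more can be done
```

I took the badged handle out of the rack by its middle, with the grip centre about 39 mm from the badge. It is now held in front of the inspection camera with the badge uncovered and facing the lens. I handed the job in at 22.8 s; no verdict was reported.

**Last checks:**
- **Position:** the badge measured about 1 mm from its target, both from the tool pose and from the scene camera. The lens position that target rests on agreed to about 3–4 mm between views.
- **Pitch and yaw:** the handle is level to about 1° in the side picture. The yaw is within about 1° of the stand's axis.
- **Roll:** the tool leans about 2° sideways, towards the lens axis, which I left uncorrected.
- **Surroundings:** both plain handles were still in their slots, and the tubs and bottle I could see looked unmoved. I steered clear of the camera and its stand, and no force reading suggested a contact.

**What went wrong on the way:** fast moves made the tool lean over by up to about 8–9°. My first attempts to correct it with quick back-and-forth moves made it worse. Slow lifts followed by quick descents took the lean out before the final approach.

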